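# Hang the collimator bracket on the spring scale and record its weight

### The arm

A 6-joint arm with a two-finger parallel gripper is mounted at the origin on the work surface. World frame = base frame: x ahead of the robot, y to its left, z up, the work surface at z = 0. Lengths are in m, angles in rad, forces in N, time in s.
With the tool pointing down it reaches from about 0.325 to 0.85 m from the base axis. Payload 4.4 kg.
Tool frame: the origin (TCP) lies at the very end of the fingers, on their centre line; the grasp point (between the pads) lies 19 mm behind it; z points along the fingers, y is the line along which they close (so a half turn about z gives the same grasp; the last joint's range is limited). The gripper opens to 94 mm and grips with 3 to 60 N. Pads are 16 mm wide; open, the fingers measure 119 mm over their backs; the gripper's body (75 mm by 177 mm) begins 78 mm behind the grasp point.
Start: joints at [1.165, 0.207, 1.542, -0, 1.393, -0.15], TCP at [0.145, 0.556, 0.205] pointing down, gripper open.
Joint ranges: [-2.73, 2.73], [-0.86, 2.22], [0.23, 2.46], [-1.11, 4.25], [0.08, 2.63], [-2.82, 2.82]. Speed limits (rad/s): [2.79, 2.79, 3.14, 3.14, 3.14, 3.14].

### API

Orientations are given as a unit quaternion [w, x, y, z].
In Python, from cell import monitor, vision, close_job gives the robot as it stands.
- The arm moves only by the tool arm_command, never from a script. Its arguments are lists of equal length, an entry for each row: "offset": the shift along the tool's x, y, z in m, a list of three; "twist": the turn about the tool's z in degrees. In form: {"offset": [[tx, ty, tz], ...], "twist": [twist, ...]}. A call has 1 to 5 rows; each row is the pose to reach, as a shift and turn from the pose commanded when the call began, along the tool's axes at that moment; what a row does not reach only later rows make up. A row lasts 1/10 s, in which the tool goes at most 50 mm and 8.59 degrees, less where a joint would pass 70% of its speed; a pose out of reach is approached as far as the arm can. A call with a gripper value outside its range is refused whole. "hand" is the opening, from 0 (shut) to 1 (fully open), set as the call begins (left out, the last holds). The fingers move at their own pace and stop on an object; "squeeze" is the grip in N (left out, the last holds). Time passes only in rows, so rows that repeat a pose let the fingers close. It gives the time, the measured TCP pose, the force, the opening and the grip force at its end, in the units of the state.
- monitor.read_state(): the state, without advancing time (a new reading comes with each control period).
- vision.snapshot(name): name is "side" or "top" or "wrist"; returns a dict with "img" (400x640x3 uint8, blue, green, red), "z_map" (400x640 float32, m along the optical axis (not along the pixel's ray), 0 where there is no reading), "intrinsics" (3x3 intrinsics, pixels), "k1" (the pictures are not rectified: a ray, as slopes to the right and down, at radius r is drawn at 1 + k1 r^2 times it, then the intrinsics apply), "R" (3x3) and "t" (3): a world point X has camera coordinates R X + t. Camera axes: x right, y down, z forward; pixel columns grow to the right and rows downward; lengths in m; the calibration is good to about 2 mm. A picture is of the moment at which its call begins.
- close_job(): hands the job in; it is judged then, once.
The state is a dict: "time": time; "joint_pos": joint angles; "joint_velocities": joint speeds; "effort": joint torques, N m; "ee_pos": TCP position; "tcp_rot": TCP orientation; "ft_force": force on the tool from outside, world axes, zero at the start; "wrist_torque": the same for the moment, N m; "width": finger opening in m; "grasp_force": force on a finger pad.
Only numpy, scipy, OpenCV 4.12 (cv2) and the standard library are available. Lean on these libraries where they do the work, as an engineer would, in place of code of your own. Each camera call takes 0.05 s, during which the arm holds its last target. There are 200 camera calls.

### The job

Pick up the collimator bracket with the blue eye plate and hang it by its eye in the dip of the spring scale's hook, lowering it slowly until the spring carries the whole weight before you let go: the scale is delicate, so its hook must never jerk or spring (move faster than about 5 cm a second) nor be pulled to its stop. Once the bracket is free of the gripper and hangs still, press the red record button on the black control box fully down and let it come up again, leaving the bracket hanging. Leave the jar, the small steel collimator and the screwdriver where they are.

Things in the scene. Friction and masses are not known exactly. Their poses are not given: they have to be found in the camera images.
- bracket_center (a point): Centre of the loose collimator bracket (0.18 to 0.81 kg, 116 mm tall, standing at the start), 58 mm above its underside; z up, x along its flanged tube. Lower 50 mm: steel block 56 (x) by 46 (y) mm, with a brass-flanged stub at both x ends, 90 mm overall. On top an upright blue eye plate. Symmetric both ways; the plate is on the centre line.
- bracket_eye (a point): Peak of the eye plate's window, 42 mm above bracket_center. Plate: 10 mm thick (x), 40 mm wide (y), 50 to 116 mm above the underside. The window runs through along x: 24 mm wide, bottom 60 mm, peak of its roof (two 30 degree slopes) 100 mm above the underside. Good grasp: across the 40 mm width, 90 mm above the underside; the hook passes through between the fingers.
- hook_seat (a point): Where the peak of the bracket's eye sits when hung (8 mm off is too far); moves with the hook. z up, x along the hook bar from its open tip to the stand: hook open towards -x. Bar: orange 8 mm round rod, straight from 15 mm to +x with its axis at this height; V dip here, axis 8 mm lower; axis back at this height at -15 mm; upturned tip ends at -29 mm, top 13 mm above this point.
- scale_hook (a joint): Spring scale extension in m: 0 empty, grows as the hook is pulled down; 150 N/m (6.7 mm per newton), so a hung bracket reads about 12 to 54 mm once still; lightly damped; stop at 70 mm; it must never move faster than 0.06 m/s. Red pointer on the white graduated plate, one line per 5 mm. Nothing is above the hook bar.
- scale_stand: Fixed stand of the scale; origin under its middle, on the table, 115 mm to +x of hook_seat and 210 mm below it when empty; same axes. White scale plate and column, reaching 262 mm above the table, from 100 mm to 170 mm to +x of hook_seat; foot 160 by 110 mm, 14 mm thick, its edge 30 mm to +x of hook_seat.
- bracket: The bracket of bracket_center; origin at the centre of its underside.
- record_top (a point): Centre of the top face of the red record button, 28 mm across, on top of the black control box (110 by 150 by 60 mm high). It is pressed straight down.
- record (a joint): Travel of the record button in m: 0 up, 0.006 fully down (about 5 N), springs back. It counts as pressed from 0.0045.
- jar_center (a point): Bystander: closed jar, 48 mm across, 60 mm tall; point at its centre.
- collimator_center (a point): Bystander: small upright steel collimator, foot 44 mm across, 75 mm tall; point at its centre.
- driver_center (a point): Bystander: screwdriver 160 mm long lying on the table; point near its middle.
Mind the look-alikes: they are no part of the job. Of the things shaped like the part that bears record_top, the black one is meant.

How it is judged:
On the way, in this order (a step that is already met when the one before it is completed fails the run):
1. the bracket hangs still in the dip of the hook, free of the gripper (contact force between bracket and scale_stand above 1.2 N and distance between bracket_eye and hook_seat below 0.008 m and angle between bracket_center's own z axis and vertical below 0.2 rad and contact force between bracket and the fingers below 0.05 N and linear speed of bracket below 0.03 m/s and velocity of joint scale_hook between -0.02 and 0.02 m/s), for 0.5 s.
2. the record button is pressed while the bracket hangs still (value of joint record above 0.0045 m and contact force between bracket and scale_stand above 1.2 N and distance between bracket_eye and hook_seat below 0.008 m and angle between bracket_center's own z axis and vertical below 0.2 rad and contact force between bracket and the fingers below 0.05 N and linear speed of bracket below 0.03 m/s), for 0.05 s.
At the end, for the whole second after the job is handed in: The bracket hangs still (under 0.03 m/s, scale under 0.02 m/s) and upright within 0.2 rad by its eye in the dip of the hook (eye peak within 8 mm of the seat), free of the gripper, the scale bearing its weight; the record button has come up again (all of step 1 and value of joint record below 0.002 m); the robot touches nothing.
It fails at once if the scale is jerked: the hook moves faster than 0.06 m/s (bracket dropped on it, or let go before the spring carries it) (velocity of joint scale_hook above 0.06 m/s or velocity of joint scale_hook below -0.06 m/s).
It fails at once if the scale is pulled to its stop (past 67 mm) (value of joint scale_hook above 0.067 m).
It fails at once if the record button is pressed while the bracket does not hang still and free on the hook (value of joint record above 0.003 m and not (contact force between bracket and scale_stand above 1.2 N and distance between bracket_eye and hook_seat below 0.008 m and angle between bracket_center's own z axis and vertical below 0.2 rad and contact force between bracket and the fingers below 0.05 N and linear speed of bracket below 0.03 m/s)).
It fails at once if a bystander is moved more than 20 mm (distance of any of jar_center, collimator_center, driver_center from where it was at the start of the episode above 0.02 m).
It also fails if it takes over 72 s, if anything falls off the work surface, if the arm or the gripper's body presses on something with over 40 N, if the wrist force passes 120 N, or if a joint passes its speed limit or range.

## Working session

There is one attempt and no reset: what is moved stays moved. The work goes in short steps, Python scripts to look and compute and a tool call to move; the robot and the scene stay as the last step left them, time stands still between calls to the robot, and variables do not carry over. Pictures are saved under pics/ and viewed, at most 10 in all, crops included, and the job is handed in when it is done.

Besides the shell and the picture viewer there is one more tool, called after "Call:" as name(argument=value, ...) on one line, values as JSON. arm_command: Moves the arm, as the interface text tells. Its arguments: {"type":"object","properties":{"offset":{"type":"array"},"twist":{"type":"array"},"hand":{"type":"number"},"squeeze":{"type":"number"}},"required":["offset","twist"]}

```bash
mkdir -p pics; ls
cat > h.py <<'E'
import numpy as np, cv2
from cell import monitor, vision
def snap(n,save=None):
    s=vision.snapshot(n)
    np.savez('last_%s.npz'%n,**s)
    if save: cv2.imwrite('pics/'+save,s['img'])
    return s
def load(n): return dict(np.load('last_%s.npz'%n))
def cloud(s):
    K=np.array(s['intrinsics']);z=s['z_map'];h,w=z.shape
    u,v=np.meshgrid(np.arange(w),np.arange(h))
    d=np.array([float(s['k1']),0,0,0,0])
    p=cv2.undistortPointsIter(np.stack([u,v],-1).reshape(-1,1,2).astype(np.float64),K,d,None,None,(3,50,1e-10)).reshape(h,w,2)
    c=np.dstack([p[...,0]*z,p[...,1]*z,z])
    X=(c-np.array(s['t']).reshape(3))@np.array(s['R'])
    X[z<=0]=np.nan
    return X
E
python3 - <<'E'
from h import *
a=snap('top','top1.png');b=snap('side','side1.png')
for s in(a,b): print(s['intrinsics'],s['k1'],-np.array(s['R']).T@np.array(s['t']).reshape(3))
print(monitor.read_state())
cv2.imwrite('pics/both.png',cv2.resize(np.vstack([a['img'],b['img']]),(480,600)) if 0 else a['img'])
E
```

```text
pics
[[367.78651193   0.         317.39916232]
 [  0.         367.78651193 199.38804365]
 [  0.           0.           1.        ]] 0.0025774900021233393 [0.35625189 0.06327754 1.20767893]
[[367.50643166   0.         319.6189732 ]
 [  0.         367.50643166 206.4846826 ]
 [  0.           0.           1.        ]] 0.016050744147873976 [ 0.47164227 -0.55046498  0.81467534]
{'time': 0.1, 'joint_pos': array([ 1.16446875e+00,  2.07337083e-01,  1.54280797e+00, -1.53073808e-05,
        1.39348492e+00, -1.50498983e-01]), 'joint_velocities': array([ 0.00074333, -0.00140158, -0.00424431,  0.00058208, -0.0008013 ,
       -0.00177161]), 'effort': array([-7.32044973e-04, -3.71863389e+01, -2.82293451e+01,  6.99198456e-02,
        3.10035772e-02, -7.67525512e-05]), 'ee_pos': array([0.14522692, 0.5556066 , 0.20440709]), 'tcp_rot': array([-2.72716636e-04,  1.27564347e-01,  9.91829774e-01, -9.81504949e-04]), 'ft_force': array([-1.00215327,  0.1008851 , -0.37091888]), 'wrist_torque': array([-0.02135686,  0.02803738,  0.0369398 ]), 'grasp_force': 0.0, 'width': 0.09398552413858163}
```

View pics/top1.png

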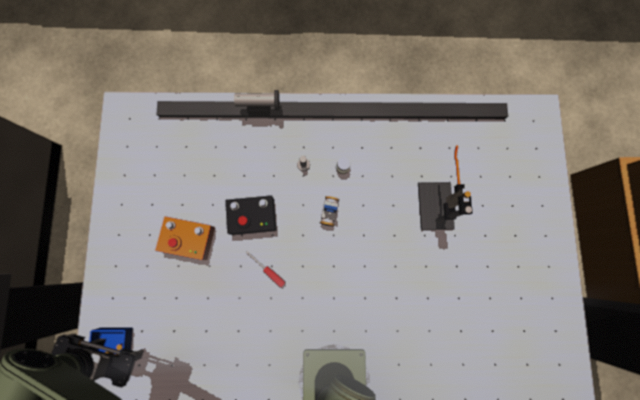

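View pics/side1.png

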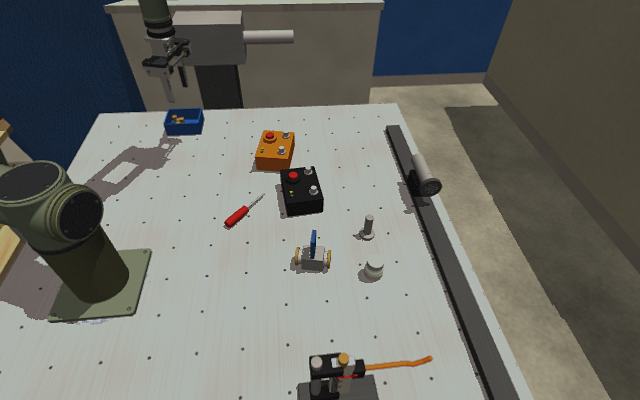

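The top view shows the bracket at (330,211), the black box with its red button at (242,220), a look-alike orange box at (185,240), the stand at (440,205) with its hook tip at (457,147), the collimator at (303,163), the jar at (343,168) and the screwdriver at (267,270). The black box is the one meant, so I use its button at (242,220). The hook opens towards world +x. The side view agrees.

Run:
```python
from h import *
a=load('top');b=load('side')
for n,s in(('top',a),('side',b)):
    X=cloud(s);I=s['img'].astype(int);B,G,R=I[...,0],I[...,1],I[...,2]
    hsv=cv2.cvtColor(s['img'],cv2.COLOR_BGR2HSV).astype(int);H,S,V=hsv[...,0],hsv[...,1],hsv[...,2]
    def rep(t,m):
        P=X[m];P=P[~np.isnan(P[:,0])]
        if len(P)<3: print(n,t,len(P));return None
        print(n,t,len(P),'med',np.round(np.median(P,0),4),'min',np.round(np.percentile(P,3,axis=0),4),'max',np.round(np.percentile(P,97,axis=0),4));return P
    def ax(P):
        c=P[:,:2].mean(0);u=np.linalg.svd(P[:,:2]-c)[2][0];print('   axis',u,np.degrees(np.arctan2(u[1],u[0])))
    x,y,z=X[...,0],X[...,1],X[...,2]
    br=(abs(x-.36-0)<.2)
    # rough centre of things in top
    if n=='top':
        for p in [(330,211),(242,220),(440,205),(457,160),(303,163),(343,168),(267,270)]: print(p,np.round(X[p[1],p[0]],3))
        c=X[211,330][:2]
    near=(np.hypot(x-c[0],y-c[1])<.09)&(z>.012)
    P=rep('bracket',near); 
    P=rep('blueplate',near&(H>95)&(H<125)&(S>110)&(z>.045))
    if P is not None: ax(P)
    P=rep('block',near&(z>.03)&(z<.056)); 
    if P is not None: ax(P)
    P=rep('hook',(S>150)&(H>4)&(H<20)&(z>.17)&(z<.26)&(y<-.1))
    if P is not None: 
        ax(P); o=np.argsort(P[:,0])[::max(1,len(P)//25)]; print(np.round(P[o],4))
    rep('red',(S>150)&((H<5)|(H>175))&(z>.055)&(z<.1)&(y>.15)&(y<.34))
    P=rep('colls',(z>.25)&(z<.285)&(y<-.2)&(x<.6)&(x>.3)&(np.arange(640)[None]<640))
    P=rep('foot',(z>.009)&(z<.02)&(y<-.2)&(x<.65)&(x>.3)); 
    if P is not None:
        print(cv2.minAreaRect((P[:,:2]*1000).astype(np.float32)))
cr=lambda s,v0,v1,u0,u1,k:cv2.resize(s['img'][v0:v1,u0:u1],None,fx=k,fy=k,interpolation=cv2.INTER_CUBIC)
t=cr(a,140,270,150,480,2.4); q=cr(b,120,400,220,450,2.0)
h=min(t.shape[0],300)
cv2.imwrite('pics/crop_t.png',t)
```

```text
(330, 211) [0.523 0.011 0.058]
(242, 220) [0.491 0.283 0.079]
(440, 205) [ 0.551 -0.355  0.012]
(457, 160) [ 0.646 -0.338  0.216]
(303, 163) [0.677 0.098 0.064]
(343, 168) [ 0.662 -0.031  0.061]
(267, 270) [0.339 0.209 0.025]
top bracket 404 med [0.5211 0.0137 0.0481] min [ 0.4826 -0.0095  0.0318] max [0.5697 0.0361 0.1163]
top blueplate 53 med [0.5255 0.0132 0.1135] min [ 0.5203 -0.0029  0.0573] max [0.5301 0.0287 0.1176]
   axis [-0.21366457 -0.97690708] -102.33719235921292
top block 316 med [0.5175 0.0138 0.0471] min [ 0.4828 -0.0116  0.0334] max [0.57   0.0361 0.0527]
   axis [-0.98173826  0.19023666] 169.03340403624406
top hook 74 med [ 0.6191 -0.3384  0.2133] min [ 0.5377 -0.3459  0.2065] max [ 0.6789 -0.3343  0.2593]
   axis [-0.99968913 -0.02493285] -178.57130489986872
[[ 0.5349 -0.3383  0.2594]
 [ 0.5377 -0.3412  0.2592]
 [ 0.5378 -0.3336  0.2583]
 [ 0.5406 -0.3341  0.2577]
 [ 0.5407 -0.3395  0.2572]
 [ 0.543  -0.3415  0.2593]
 [ 0.5747 -0.3356  0.2256]
 [ 0.5805 -0.3384  0.2123]
 [ 0.5835 -0.3416  0.2116]
 [ 0.5861 -0.3414  0.2128]
 [ 0.589  -0.3388  0.2127]
 [ 0.5942 -0.33
[... 2119 characters left out ...]
]
 [ 0.6444 -0.3372  0.213 ]
 [ 0.6488 -0.3403  0.2119]
 [ 0.6538 -0.3365  0.2088]
 [ 0.6586 -0.3381  0.2077]
 [ 0.6628 -0.3403  0.2084]
 [ 0.6664 -0.337   0.2115]
 [ 0.6701 -0.3357  0.2114]
 [ 0.6736 -0.3387  0.2142]
 [ 0.6764 -0.3373  0.2182]
 [ 0.68   -0.34    0.2203]
 [ 0.6837 -0.3378  0.2218]]
side red 64 med [0.4884 0.2796 0.0812] min [0.4766 0.2699 0.0727] max [0.5005 0.2956 0.0843]
side colls 409 med [ 0.5263 -0.3415  0.2594] min [ 0.4906 -0.3489  0.2501] max [ 0.5524 -0.3314  0.2641]
side foot 844 med [ 0.5885 -0.3109  0.0141] min [ 0.47   -0.3293  0.0115] max [ 0.6235 -0.2891  0.0167]
((548.0068969726562, -302.80712890625), (47.39204025268555, 161.6475830078125), 85.01860809326172)
```

View pics/crop_t.png

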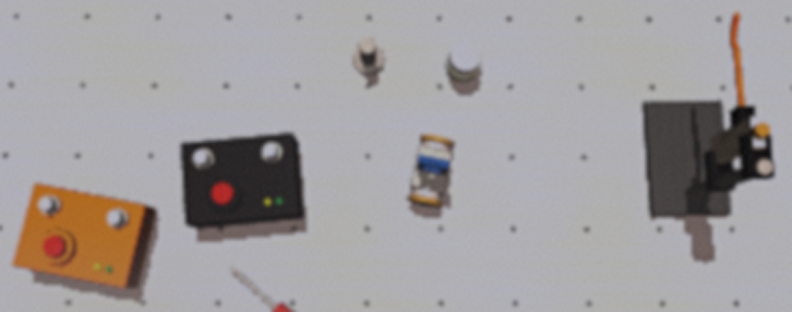

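Crop: the black box has its red button at crop (222,193), the orange box at (80,240) is the look-alike. The only bracket with a blue plate is at crop (433,165). The measured values fit the given ones: the plate top is at 0.116, the bar top at 0.214 and the foot measures 160x110. Moving now.

Call:
arm_command(offset=[[-0.036,-0.031,0],[-0.072,-0.062,0],[-0.108,-0.092,0],[-0.144,-0.123,0],[-0.18,-0.153,0]], twist=[0,0,0,0,0], hand=1, squeeze=30)

```text
time: 0.6
ee_pos: [0.2812, 0.3609, 0.205]
tcp_rot: [-0.0, 0.127, 0.992, -0.0]
ft_force: [1.2, 0.0, 0.1]
width: 0.0939
grasp_force: 0.0
```

Call:
arm_command(offset=[[-0.036,-0.031,0],[-0.072,-0.062,0],[-0.108,-0.092,0],[-0.144,-0.123,0],[-0.18,-0.153,0]], twist=[0,0,0,0,0])

```text
time: 1.1
ee_pos: [0.4168, 0.1674, 0.2052]
tcp_rot: [-0.0, 0.128, 0.992, 0.0]
ft_force: [0.2, 0.8, 0.0]
width: 0.0939
grasp_force: 0.0
```

Call:
arm_command(offset=[[-0.036,-0.031,0],[-0.072,-0.062,0],[-0.108,-0.092,0],[-0.145,-0.123,0],[-0.145,-0.123,0]], twist=[0,0,-3.2,-3.2,-3.2])

```text
time: 1.6
ee_pos: [0.5279, 0.0087, 0.2049]
tcp_rot: [0.0, 0.103, 0.995, -0.001]
ft_force: [0.5, 0.4, -0.7]
width: 0.0941
grasp_force: 0.0
```

Run:
```python
from h import *
st=monitor.read_state();print(st['time'],st['ee_pos'],st['tcp_rot'],st['ft_force'])
s=snap('wrist','w1.png')
X=cloud(s);x,y,z=X[...,0],X[...,1],X[...,2]
hsv=cv2.cvtColor(s['img'],cv2.COLOR_BGR2HSV).astype(int);H,S,V=hsv[...,0],hsv[...,1],hsv[...,2]
m=(H>95)&(H<125)&(S>100)&(z>.108)&(z<.125)&(abs(x-.525)<.05)
P=X[m];print(len(P))
if len(P)>10:print(cv2.minAreaRect((P[:,:2]*1000).astype(np.float32)),P.mean(0))
m=(z>.04)&(z<.058)&(abs(x-.525)<.06)&(abs(y-.012)<.05);P=X[m];print(len(P))
if len(P)>10:print(cv2.minAreaRect((P[:,:2]*1000).astype(np.float32)))
```

```text
1.6 [0.52794988 0.00872618 0.20494715] [ 4.79578468e-04  1.02848020e-01  9.94696589e-01 -8.66898968e-04] [ 0.49918302  0.40011913 -0.66459069]
542
((520.7421264648438, -146.62127685546875), (31.685745239257812, 362.4188537597656), 0.13736502826213837) [ 0.52638079 -0.00315324  0.115936  ]
1837
((527.2110595703125, 13.596048355102539), (45.35262680053711, 90.40548706054688), 79.28782653808594)
```

View pics/w1.png

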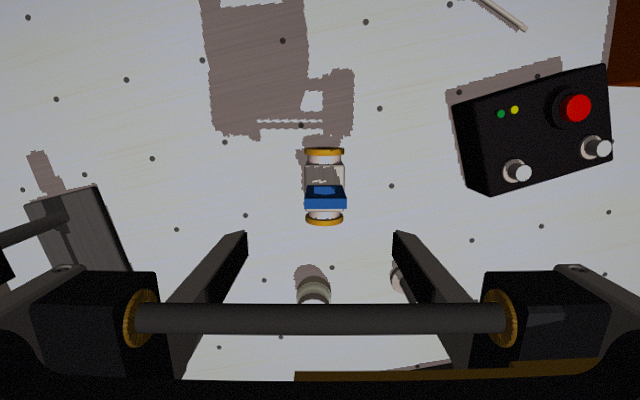

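The wrist view shows the bracket centred between the fingers, with the plate at (325,197). It measures 45x90 mm, centre (0.527,0.0135), axis at -10.7°, which fits. Descending to the grasp.

Call:
arm_command(offset=[[0.002,0.0045,0.03],[0.002,0.0045,0.07],[0.002,0.0045,0.105],[0.002,0.0045,0.134],[0.002,0.0045,0.134]], twist=[-1.1,-1.1,-1.1,-1.1,-1.1])

```text
time: 2.15
ee_pos: [0.5189, 0.0202, 0.0668]
tcp_rot: [-0.006, 0.09, 0.996, 0.0]
ft_force: [0.1, 0.3, -1.0]
width: 0.0945
grasp_force: 0.0
```

Call:
arm_command(offset=[[0,0,0],[0,0,0],[0,0,0],[0,0,0],[0,0,0]], twist=[0,0,0,0,0], hand=0)

```text
time: 2.65
ee_pos: [0.5252, 0.0182, 0.0725]
tcp_rot: [0.001, 0.09, 0.996, -0.0]
ft_force: [1.1, 0.3, -0.4]
width: 0.0572
grasp_force: 0.0
```

Call:
arm_command(offset=[[0,0,0],[0,0,0],[0,0,0]], twist=[0,0,0])

```text
time: 2.95
ee_pos: [0.5246, 0.0172, 0.0717]
tcp_rot: [0.0, 0.09, 0.996, -0.001]
ft_force: [-1.1, -3.5, 2.6]
width: 0.04
grasp_force: 29.9
```

Gripped at 40 mm. Lifting.

Call:
arm_command(offset=[[0,0,-0.02],[0,0,-0.05],[0,0,-0.085],[0,0,-0.115],[0,0,-0.131]], twist=[0,0,0,0,0])

```text
time: 3.45
ee_pos: [0.5243, 0.0189, 0.203]
tcp_rot: [-0.0, 0.09, 0.996, 0.001]
ft_force: [0.7, 0.2, -8.1]
width: 0.0401
grasp_force: 30.0
```

Call:
arm_command(offset=[[0,0,0],[0,0,0],[0,0,0]], twist=[-4,-8,-11.7])

```text
time: 3.75
ee_pos: [0.5222, 0.0191, 0.1996]
tcp_rot: [-0.003, -0.013, 1.0, 0.001]
ft_force: [-1.0, -0.0, -8.3]
width: 0.0398
grasp_force: 30.0
```

Call:
arm_command(offset=[[0,0,0],[0,0,0]], twist=[0,0])

```text
time: 3.95
ee_pos: [0.523, 0.0188, 0.2004]
tcp_rot: [-0.002, -0.011, 1.0, 0.001]
ft_force: [-0.1, -0.2, -7.8]
width: 0.0396
grasp_force: 30.0
```

```bash
cat > m.py <<'E'
from h import *
from scipy.spatial.transform import Rotation as Ro
st=monitor.read_state();q=st['tcp_rot'];p=st['ee_pos'];Rt=Ro.from_quat([q[1],q[2],q[3],q[0]]).as_matrix()
print(st['time'],p.round(4),'toolx ang',np.degrees(np.arctan2(Rt[1,0],Rt[0,0])).round(2),'F',st['ft_force'].round(2),st['width'].round(4))
for n in('side','top'):
    s=snap(n);X=cloud(s);L=(X-p)@Rt   # tool coords
    hsv=cv2.cvtColor(s['img'],cv2.COLOR_BGR2HSV).astype(int);H,S=hsv[...,0],hsv[...,1]
    near=(abs(L[...,0])<.06)&(abs(L[...,1])<.05)&(L[...,2]>.005)&(L[...,2]<.08)
    P=L[near]
    if len(P)>20: print(n,'bracket tool coords',len(P),np.percentile(P,[2,98],axis=0).round(4).tolist())
    m=near&(L[...,2]>.022)&(L[...,2]<.045); Q=L[m]
    if len(Q)>20: print('  ',cv2.minAreaRect((Q[:,:2]*1000).astype(np.float32)))
    m=(abs(L[...,0])<.03)&(abs(L[...,1])<.022)&(abs(L[...,2])<.06)&(H>95)&(H<125)&(S>90);Q=L[m]
    if len(Q)>5: print('   plate',len(Q),np.percentile(Q,[3,50,97],axis=0).round(4).tolist())
E
python3 m.py
python3 - <<'E'
from h import *
cv2.imwrite('pics/s2.png',cv2.resize(load('side')['img'][60:400,180:500],None,fx=1.7,fy=1.7))
E
```

```text
Traceback (most recent call last):
  File "m.py", line 4, in <module>
    print(st['time'],p.round(4),'toolx ang',np.degrees(np.arctan2(Rt[1,0],Rt[0,0])).round(2),'F',st['ft_force'].round(2),st['width'].round(4))
                                                                                                                         ^^^^^^^^^^^^^^^^^
AttributeError: 'float' object has no attribute 'round'
```

View pics/s2.png

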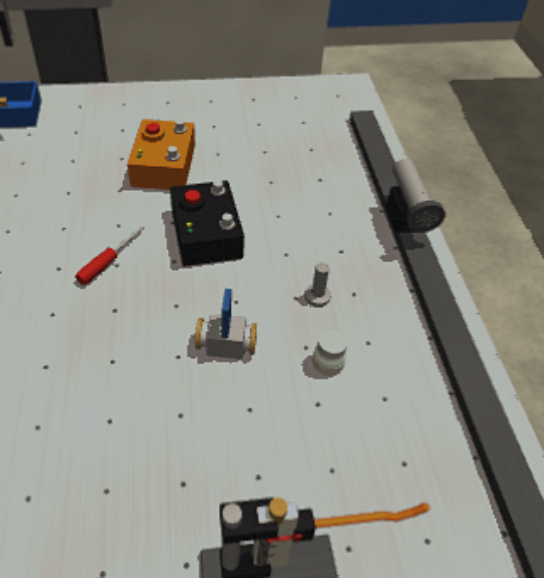

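That picture was the old frame, because the script stopped before taking a new one. The force reads about 8 N, so I expect roughly 53 mm of extension. Measuring again.

```bash
sed -i "s/st\['width'\].round(4)/st['width']/" m.py; python3 m.py
python3 - <<'E'
from h import *
cv2.imwrite('pics/s3.png',cv2.resize(load('side')['img'][60:400,180:500],None,fx=1.7,fy=1.7))
E
```

```text
3.95 [0.523  0.0188 0.2004] toolx ang -178.73 F [-0.12 -0.19 -7.76] 0.039642839142967755
side bracket tool coords 852 [[-0.0437, -0.0241, 0.0176], [0.043, 0.0187, 0.0669]]
   ((-0.5894927978515625, -0.9729290008544922), (89.7770767211914, 47.56603240966797), 0.5251227021217346)
   plate 20 [[-0.0047, -0.0208, 0.0046], [-0.0011, -0.0197, 0.0125], [0.0024, -0.0186, 0.0196]]
top bracket tool coords 217 [[0.0061, -0.022, 0.0191], [0.0412, 0.0207, 0.0651]]
   ((23.643768310546875, -0.7565574645996094), (35.83389663696289, 43.081031799316406), 0.31791719794273376)
```

View pics/s3.png

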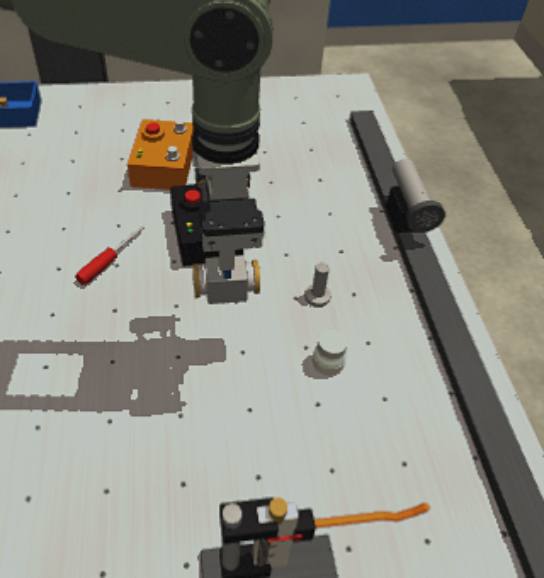

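The bracket hangs upright and central in the gripper: offset under 1 mm, yaw right to 0.5°. I'll go out past the tip in x first, then sideways.

Call:
arm_command(offset=[[-0.025,0,0],[-0.06,-0.01,0],[-0.1,-0.02,0],[-0.14,-0.03,0],[-0.175,-0.05,0]], twist=[0,0,0,0,0], squeeze=45)

```text
time: 4.55
ee_pos: [0.7021, -0.0263, 0.2014]
tcp_rot: [-0.0, -0.012, 1.0, 0.001]
ft_force: [0.1, 1.0, -6.7]
width: 0.0398
grasp_force: 45.0
```

Call:
arm_command(offset=[[-0.014,-0.03,0],[-0.014,-0.07,0],[-0.014,-0.11,0],[-0.014,-0.15,0],[-0.014,-0.19,0]], twist=[0,0,0,0,0])

```text
time: 5.05
ee_pos: [0.7187, -0.2185, 0.2009]
tcp_rot: [-0.001, -0.011, 1.0, 0.001]
ft_force: [0.4, 0.3, -7.7]
width: 0.0399
grasp_force: 45.0
```

Call:
arm_command(offset=[[0,-0.04,0],[0,-0.08,0],[0,-0.105,0],[0,-0.119,0],[0,-0.119,0]], twist=[0,0,0,0,0])

```text
time: 5.55
ee_pos: [0.721, -0.3384, 0.2007]
tcp_rot: [-0.001, -0.01, 1.0, 0.0]
ft_force: [-0.7, 0.3, -8.1]
width: 0.04
grasp_force: 45.0
```

Call:
arm_command(offset=[[0,0,0],[0,0,0],[0,0,0]], twist=[0,0,0])

```text
time: 5.85
ee_pos: [0.7224, -0.3339, 0.2027]
tcp_rot: [-0.0, -0.013, 1.0, 0.0]
ft_force: [0.2, -0.6, -8.5]
width: 0.0398
grasp_force: 45.0
```

```bash
python3 m.py
python3 - <<'E'
from h import *
a=load('side')['img'][250:400,280:500];b=load('top')['img'][110:260,390:540]
cv2.imwrite('pics/s4.png',np.hstack([cv2.resize(a,(484,330),interpolation=cv2.INTER_CUBIC),cv2.resize(b,(310,330),interpolation=cv2.INTER_CUBIC)]))
s=load('side');X=cloud(s);hsv=cv2.cvtColor(s['img'],cv2.COLOR_BGR2HSV).astype(int);H,S=hsv[...,0],hsv[...,1]
m=(S>150)&(H>4)&(H<20)&(X[...,2]>.19)&(X[...,2]<.24)&(X[...,1]<-.3)&(X[...,0]<.7);P=X[m]
for lo in np.arange(.58,.69,.01):
    Q=P[(P[:,0]>=lo)&(P[:,0]<lo+.01)]
    if len(Q): print(round(lo,3),len(Q),np.median(Q,0).round(4))
E
```

```text
5.85 [ 0.7224 -0.3339  0.2027] toolx ang -178.52 F [ 0.25 -0.63 -8.55] 0.039790361022593944
side bracket tool coords 1237 [[-0.0357, -0.0229, 0.0104], [0.0435, 0.0204, 0.0645]]
   ((-0.3609962463378906, -0.14970016479492188), (90.0943374633789, 46.79509353637695), 0.3767746686935425)
   plate 292 [[-0.0044, -0.014, -0.045], [0.0028, 0.0097, -0.0048], [0.0039, 0.02, 0.0184]]
top bracket tool coords 190 [[-0.0189, 0.0016, 0.0191], [0.041, 0.0226, 0.0664]]
   ((12.50153923034668, 10.43122673034668), (59.628665924072266, 25.756654739379883), 2.8608481884002686)
0.58 27 [ 0.586  -0.3403  0.213 ]
0.59 25 [ 0.595  -0.3402  0.2135]
0.6 25 [ 0.6047 -0.3391  0.2137]
0.61 24 [ 0.6153 -0.3393  0.2133]
0.62 25 [ 0.6255 -0.3392  0.2136]
0.63 23 [ 0.6348 -0.3389  0.2137]
0.64 24 [ 0.6444 -0.3388  0.2122]
0.65 24 [ 0.6556 -0.3387  0.2077]
0.66 36 [ 0.6648 -0.3385  0.2094]
0.67 39 [ 0.6746 -0.3383  0.2158]
0.68 13 [ 0.6821 -0.3381  0.222 ]
```

View pics/s4.png

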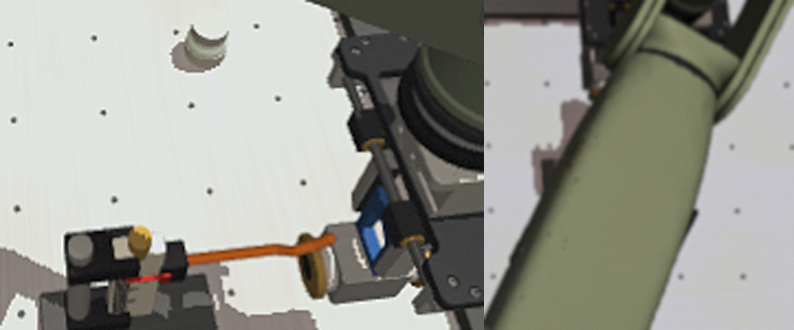

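The crop shows the window facing the hook tip at crop (335,238), with the eye plate at (375,225). The eye peak is 29 mm above the TCP, so at z = 0.232. I measure the hook seat at (0.659,-0.3385,0.2095). The arm is still settling, so I correct y and hold.

Call:
arm_command(offset=[[0,-0.002,0],[0,-0.0035,0],[0,-0.0035,0],[0,-0.0035,0],[0,-0.0035,0]], twist=[0,0,0,0,0])

```text
time: 6.45
ee_pos: [0.7218, -0.3398, 0.2024]
tcp_rot: [-0.0, -0.012, 1.0, 0.0]
ft_force: [1.8, -0.3, -8.3]
width: 0.0398
grasp_force: 45.0
```

Call:
arm_command(offset=[[0,0,0],[0,0,0],[0,0,0],[0,0,0],[0,0,0]], twist=[0,0,0,0,0])

```text
time: 6.95
ee_pos: [0.7219, -0.3397, 0.2025]
tcp_rot: [0.0, -0.012, 1.0, -0.0]
ft_force: [0.0, 0.2, -7.3]
width: 0.0399
grasp_force: 45.0
```

Call:
arm_command(offset=[[0.002,0.002,0],[0.006,0.0025,0],[0.011,0.0025,0],[0.016,0.0025,0],[0.021,0.0025,0]], twist=[0,0,0,0,0])

```text
time: 7.45
ee_pos: [0.7002, -0.3378, 0.2026]
tcp_rot: [-0.0, -0.012, 1.0, -0.0]
ft_force: [-0.7, -0.8, -7.8]
width: 0.0394
grasp_force: 45.0
```

Call:
arm_command(offset=[[0.005,0,0],[0.01,0,0],[0.014,0,0],[0.018,0,0],[0.021,0,0]], twist=[0,0,0,0,0])

```text
time: 7.95
ee_pos: [0.6795, -0.3382, 0.2025]
tcp_rot: [0.0, -0.012, 1.0, -0.0]
ft_force: [-0.0, 0.4, -7.3]
width: 0.0397
grasp_force: 45.0
```

```bash
python3 m.py
python3 - <<'E'
from h import *
s=load('side');a=s['img'][250:400,280:500]
cv2.imwrite('pics/s5.png',cv2.resize(a,(770,525),interpolation=cv2.INTER_CUBIC))
X=cloud(s);hsv=cv2.cvtColor(s['img'],cv2.COLOR_BGR2HSV).astype(int);H,S=hsv[...,0],hsv[...,1]
m=(S>150)&(H>4)&(H<20)&(X[...,2]>.14)&(X[...,2]<.24)&(X[...,1]<-.3)&(X[...,0]<.7)
for lo in (.58,.6,.62,.64,.65,.66,.67,.68):
    Q=X[m&(X[...,0]>=lo)&(X[...,0]<lo+.01)]
    if len(Q): print(lo,len(Q),np.median(Q,0).round(4))
E
```

```text
7.95 [ 0.6795 -0.3382  0.2025] toolx ang -178.66 F [-0.05  0.44 -7.26] 0.039683254476237766
side bracket tool coords 1055 [[-0.0215, -0.023, 0.0109], [0.0447, 0.0203, 0.0653]]
   ((9.383514404296875, 0.08056068420410156), (46.948856353759766, 71.82418060302734), 89.83971405029297)
   plate 139 [[-0.0053, -0.0124, -0.038], [0.0029, 0.0121, 0.002], [0.0048, 0.019, 0.0185]]
top bracket tool coords 197 [[-0.0145, 0.0007, 0.0203], [0.0421, 0.023, 0.068]]
   ((16.705276489257812, 9.352596282958984), (52.32554244995117, 28.281705856323242), 0.46896278858184814)
0.58 24 [ 0.5847 -0.34    0.2137]
0.6 25 [ 0.6048 -0.3389  0.2138]
0.62 33 [ 0.6254 -0.3396  0.2129]
0.64 42 [ 0.6417 -0.3403  0.2101]
0.65 25 [ 0.6558 -0.3381  0.2072]
0.66 33 [ 0.665  -0.3382  0.2096]
0.67 24 [ 0.6733 -0.338   0.2142]
```

View pics/s5.png

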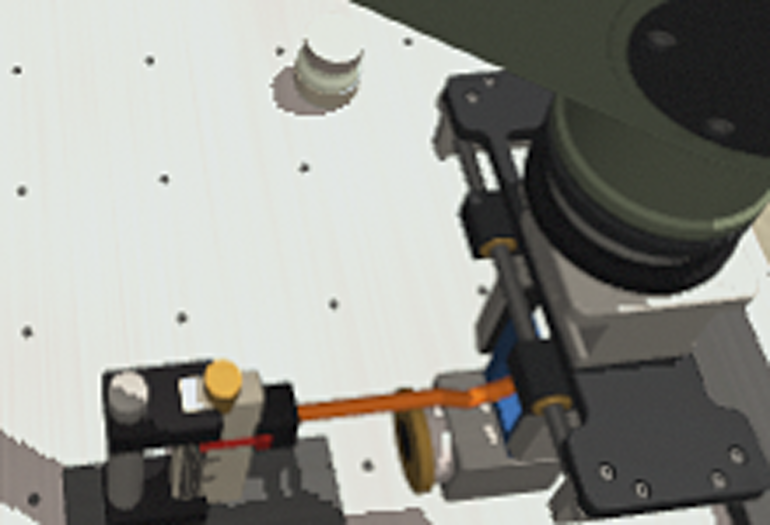

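The tip passes through the window (orange rod entering the blue plate at crop (515,385)) and the hook hasn't moved. Advancing the last 20 mm.

Call:
arm_command(offset=[[0.005,0,0],[0.01,0,0],[0.015,0,0],[0.019,0,0],[0.0205,0,0]], twist=[0,0,0,0,0])

```text
time: 8.55
ee_pos: [0.6588, -0.3388, 0.2026]
tcp_rot: [-0.0, -0.012, 1.0, 0.0]
ft_force: [-0.5, 0.2, -7.3]
width: 0.0394
grasp_force: 45.0
```

Call:
arm_command(offset=[[0,0,0.003],[0,0,0.006],[0,0,0.009],[0,0,0.011],[0,0,0.012]], twist=[0,0,0,0,0])

```text
time: 9.05
ee_pos: [0.6592, -0.3384, 0.1897]
tcp_rot: [-0.0, -0.012, 1.0, 0.0]
ft_force: [-0.5, 0.3, -8.0]
width: 0.04
grasp_force: 45.0
```

Call:
arm_command(offset=[[0,0,0],[0,0,0],[0,0,0]], twist=[0,0,0])

```text
time: 9.35
ee_pos: [0.6595, -0.3387, 0.1907]
tcp_rot: [0.0, -0.012, 1.0, -0.0]
ft_force: [-0.2, 1.0, -7.5]
width: 0.0395
grasp_force: 45.0
```

Call:
arm_command(offset=[[0,0,0.001],[0,0,0.0025],[0,0,0.004],[0,0,0.0055],[0,0,0.007]], twist=[0,0,0,0,0])

```text
time: 9.85
ee_pos: [0.6593, -0.3386, 0.1832]
tcp_rot: [-0.0, -0.012, 1.0, 0.0]
ft_force: [-0.3, 0.8, -7.8]
width: 0.0395
grasp_force: 45.0
```

Call:
arm_command(offset=[[0,0,0.001],[0,0,0.002],[0,0,0.003],[0,0,0.004],[0,0,0.005]], twist=[0,0,0,0,0])

```text
time: 10.35
ee_pos: [0.6594, -0.3387, 0.1785]
tcp_rot: [0.0, -0.012, 1.0, -0.0]
ft_force: [-0.6, -0.5, -7.1]
width: 0.0397
grasp_force: 45.0
```

Call:
arm_command(offset=[[0,0,0.001],[0,0,0.0025],[0,0,0.004],[0,0,0.0055],[0,0,0.007]], twist=[0,0,0,0,0])

```text
time: 10.85
ee_pos: [0.6594, -0.3387, 0.1715]
tcp_rot: [0.0, -0.012, 1.0, -0.0]
ft_force: [-0.6, -0.0, -5.4]
width: 0.0396
grasp_force: 45.0
```

Call:
arm_command(offset=[[0,0,0],[0,0,0]], twist=[0,0])

```text
time: 11.05
ee_pos: [0.6594, -0.3386, 0.1715]
tcp_rot: [-0.0, -0.012, 1.0, 0.0]
ft_force: [-1.2, 0.3, -6.5]
width: 0.0399
grasp_force: 45.0
```

```bash
cat > hk.py <<'E'
from h import *
st=monitor.read_state();print(st['time'],st['ee_pos'].round(4),st['ft_force'].round(2))
s=snap('side')
X=cloud(s);hsv=cv2.cvtColor(s['img'],cv2.COLOR_BGR2HSV).astype(int);H,S=hsv[...,0],hsv[...,1]
m=(S>150)&(H>4)&(H<20)&(X[...,2]>.12)&(X[...,2]<.225)&(X[...,1]<-.3)&(X[...,0]<.7)
for lo in (.58,.59,.6,.61,.64,.65,.66,.67,.68):
    Q=X[m&(X[...,0]>=lo)&(X[...,0]<lo+.01)]
    if len(Q): print(lo,len(Q),np.median(Q,0).round(4))
E
python3 hk.py
```

```text
11.05 [ 0.6594 -0.3386  0.1715] [-1.23  0.28 -6.55]
0.58 24 [ 0.5854 -0.3396  0.2023]
0.59 23 [ 0.5953 -0.3398  0.2019]
0.6 32 [ 0.6051 -0.3402  0.2015]
0.61 107 [ 0.6169 -0.3421  0.1491]
0.64 15 [ 0.6433 -0.3395  0.2017]
```

Contact was made at TCP z of about 0.183. The hook is down 11.5 mm and the load has dropped about 1.7 N, which agrees with 150 N/m. Weight averages 7.85 N, so I expect about 52 mm. Continuing slowly.

Call:
arm_command(offset=[[0,0,0.001],[0,0,0.0025],[0,0,0.0045],[0,0,0.0065],[0,0,0.0085]], twist=[0,0,0,0,0])

```text
time: 11.6
ee_pos: [0.6594, -0.3387, 0.1629]
tcp_rot: [0.0, -0.012, 1.0, -0.0]
ft_force: [-0.5, 0.0, -4.5]
width: 0.0398
grasp_force: 45.0
```

Call:
arm_command(offset=[[0,0,0.002],[0,0,0.004],[0,0,0.006],[0,0,0.008],[0,0,0.01]], twist=[0,0,0,0,0])

```text
time: 12.1
ee_pos: [0.6595, -0.3387, 0.1531]
tcp_rot: [0.0, -0.012, 1.0, -0.0]
ft_force: [-1.5, 0.8, -3.4]
width: 0.04
grasp_force: 45.0
```

Call:
arm_command(offset=[[0,0,0.002],[0,0,0.004],[0,0,0.006],[0,0,0.008],[0,0,0.0095]], twist=[0,0,0,0,0])

```text
time: 12.6
ee_pos: [0.6595, -0.3387, 0.1435]
tcp_rot: [0.0, -0.012, 1.0, -0.0]
ft_force: [-1.0, 1.6, -2.0]
width: 0.0401
grasp_force: 45.0
```

Call:
arm_command(offset=[[0,0,0.001],[0,0,0.002],[0,0,0.003],[0,0,0.004],[0,0,0.005]], twist=[0,0,0,0,0])

```text
time: 13.1
ee_pos: [0.6595, -0.3387, 0.1386]
tcp_rot: [0.0, -0.012, 1.0, -0.0]
ft_force: [-0.7, 0.7, -1.7]
width: 0.0396
grasp_force: 45.0
```

Call:
arm_command(offset=[[0,0,0],[0,0,0]], twist=[0,0])

```text
time: 13.3
ee_pos: [0.6594, -0.3387, 0.1386]
tcp_rot: [0.0, -0.012, 1.0, -0.0]
ft_force: [-1.0, 0.8, -1.4]
width: 0.0396
grasp_force: 45.0
```

```bash
python3 hk.py
cat > fz.py <<'E'
from h import *
f=[]
for i in range(12):
    vision.snapshot('side'); f.append(monitor.read_state()['ft_force'])
f=np.array(f);print(f.mean(0).round(2),f.std(0).round(2),monitor.read_state()['ee_pos'].round(4))
E
python3 fz.py
```

```text
13.3 [ 0.6594 -0.3387  0.1386] [-1.05  0.78 -1.42]
0.58 25 [ 0.5847 -0.3402  0.1699]
0.59 22 [ 0.5946 -0.3398  0.1701]
0.6 29 [ 0.6047 -0.3403  0.1695]
0.61 27 [ 0.615  -0.3396  0.1698]
0.64 12 [ 0.6424 -0.3393  0.1691]
[-1.11  0.91 -1.07] [0.41 0.48 0.57] [ 0.6594 -0.3386  0.1385]
```

Call:
arm_command(offset=[[0.0003,0.0003,0.001],[0.0006,0.0006,0.0025],[0.001,0.001,0.004],[0.001,0.001,0.0055],[0.001,0.001,0.007]], twist=[0,0,0,0,0])

```text
time: 14.45
ee_pos: [0.6585, -0.338, 0.1316]
tcp_rot: [0.0, -0.012, 1.0, -0.0]
ft_force: [0.8, 0.4, 0.4]
width: 0.0395
grasp_force: 45.0
```

```bash
python3 fz.py; python3 hk.py
```

```text
[ 0.02 -0.42  0.05] [0.5  0.33 0.43] [ 0.6584 -0.3378  0.1315]
15.05 [ 0.6584 -0.3378  0.1315] [ 0.77 -0.81  0.3 ]
0.58 29 [ 0.585  -0.3403  0.1639]
0.59 24 [ 0.5949 -0.3401  0.1644]
0.6 29 [ 0.6053 -0.3403  0.1638]
0.61 26 [ 0.6158 -0.3399  0.1636]
0.64 7 [ 0.6409 -0.339   0.1634]
```

Balanced: the vertical force is 0.05 N and the lateral force about 0. I'll ease the grip to 3 N first so any leftover load slips off gently, then open.

Call:
arm_command(offset=[[0,0,0],[0,0,0],[0,0,0],[0,0,0],[0,0,0]], twist=[0,0,0,0,0], squeeze=3)

```text
time: 15.6
ee_pos: [0.6582, -0.3377, 0.1314]
tcp_rot: [-0.0, -0.012, 1.0, 0.0]
ft_force: [0.0, -1.2, 0.1]
width: 0.04
grasp_force: 3.0
```

```bash
python3 fz.py
```

```text
[-0.82 -0.63 -0.37] [0.4  0.48 0.49] [ 0.6583 -0.3377  0.1314]
```

Call:
arm_command(offset=[[0,0,0.0005],[0,0,0.001],[0,0,0.001],[0,0,0.001]], twist=[0,0,0,0])

```text
time: 16.6
ee_pos: [0.6583, -0.3377, 0.1304]
tcp_rot: [-0.0, -0.012, 1.0, 0.0]
ft_force: [-1.3, -0.7, -0.6]
width: 0.0404
grasp_force: 3.0
```

Call:
arm_command(offset=[[0,0,0],[0,0,0],[0,0,0],[0,0,0],[0,0,0]], twist=[0,0,0,0,0], hand=0.75)

```text
time: 17.1
ee_pos: [0.6585, -0.3376, 0.1305]
tcp_rot: [0.0, -0.012, 1.0, 0.0]
ft_force: [0.2, 0.5, -0.6]
width: 0.0702
grasp_force: 0.0
```

Call:
arm_command(offset=[[0,0,0],[0,0,0],[0,0,0],[0,0,0],[0,0,0]], twist=[0,0,0,0,0])

```text
time: 17.6
ee_pos: [0.6583, -0.3377, 0.1305]
tcp_rot: [0.0, -0.012, 1.0, 0.0]
ft_force: [0.2, 0.1, 0.1]
width: 0.0704
grasp_force: 0.0
```

```bash
python3 hk.py; python3 m.py
python3 - <<'E'
from h import *
s=load('side');a=s['img'][250:400,280:500]
cv2.imwrite('pics/s6.png',cv2.resize(a,(770,525),interpolation=cv2.INTER_CUBIC))
E
```

```text
17.6 [ 0.6583 -0.3377  0.1305] [0.16 0.14 0.09]
0.58 30 [ 0.5848 -0.3403  0.1619]
0.59 27 [ 0.5947 -0.3402  0.162 ]
0.6 25 [ 0.6062 -0.3398  0.1622]
0.61 23 [ 0.6148 -0.3395  0.1627]
0.64 21 [ 0.6451 -0.3385  0.1604]
0.65 5 [ 0.651  -0.338   0.1579]
17.65 [ 0.6583 -0.3377  0.1305] toolx ang -178.66 F [ 0.37 -0.51  0.19] 0.07039991815497725
side bracket tool coords 581 [[0.0001, -0.0224, 0.0135], [0.0411, 0.0177, 0.0568]]
   ((20.025447845458984, -0.6520881652832031), (46.8696174621582, 43.88071060180664), 87.6872787475586)
   plate 52 [[-0.003, -0.0107, -0.0453], [-0.0001, 0.0054, -0.0429], [0.0037, 0.0169, 0.0135]]
top bracket tool coords 139 [[-0.0038, 0.0004, 0.0199], [0.0383, 0.0227, 0.0664]]
   ((17.445098876953125, 10.280818939208984), (25.417327880859375, 42.399131774902344), 88.56890869140625)
```

View pics/s6.png

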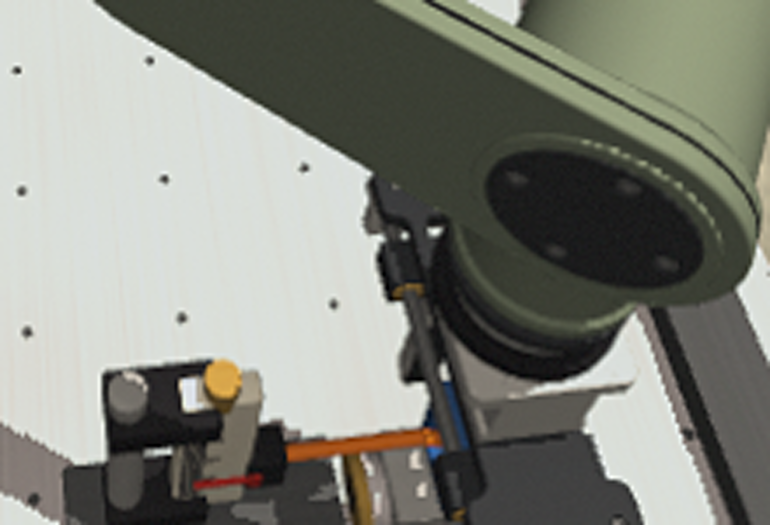

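Released: the bracket hangs on the hook, which is 51.5 mm down, with the orange rod running to the blue plate at crop (435,440). Both fingers are clear of the plate. Rising straight up.

Call:
arm_command(offset=[[0,0,-0.004],[0,0,-0.012],[0,0,-0.022],[0,0,-0.034],[0,0,-0.048]], twist=[0,0,0,0,0])

```text
time: 18.25
ee_pos: [0.6585, -0.3378, 0.1799]
tcp_rot: [0.0, -0.012, 1.0, -0.0]
ft_force: [0.4, -0.1, 0.2]
width: 0.0705
grasp_force: 0.0
```

Call:
arm_command(offset=[[0,0,-0.02],[0,0,-0.045],[0,0,-0.07],[0,0,-0.095],[0,0,-0.12]], twist=[0,0,0,0,0])

```text
time: 18.75
ee_pos: [0.6584, -0.3377, 0.3012]
tcp_rot: [0.001, -0.012, 1.0, -0.001]
ft_force: [-0.4, -0.2, -0.1]
width: 0.0707
grasp_force: 0.0
```

```bash
cat > br.py <<'E'
from h import *
s=snap('side');X=cloud(s);hsv=cv2.cvtColor(s['img'],cv2.COLOR_BGR2HSV).astype(int);H,S=hsv[...,0],hsv[...,1]
P=X[(H>95)&(H<125)&(S>100)&(X[...,1]<-.3)&(X[...,2]>.1)&(X[...,2]<.2)]
print('plate',len(P),np.percentile(P,[3,50,97],axis=0).round(4).tolist() if len(P) else '')
B=X[(abs(X[...,0]-.659)<.06)&(abs(X[...,1]+.338)<.05)&(X[...,2]>.06)&(X[...,2]<.105)]
if len(B): print('block',len(B),np.percentile(B,[2,98],axis=0).round(4).tolist())
Q=X[(S>150)&(H>4)&(H<20)&(X[...,2]>.12)&(X[...,2]<.225)&(X[...,1]<-.3)&(X[...,0]>.58)&(X[...,0]<.61)]
print('hook bar',np.median(Q,0).round(4) if len(Q) else '')
st=monitor.read_state();print(st['time'],st['ee_pos'].round(4),st['ft_force'].round(2))
E
python3 br.py
```

```text
plate 316 [[0.6527, -0.3577, 0.116], [0.6577, -0.3426, 0.1683], [0.6632, -0.3207, 0.1755]]
block 383 [[0.6174, -0.3607, 0.0699], [0.7069, -0.3231, 0.1049]]
hook bar [ 0.5942 -0.3402  0.1621]
18.8 [ 0.6601 -0.3389  0.3073] [ 0.31 -0.36  2.65]
```

The bracket hangs still at rest: plate top 0.1755, so the peak is at 0.1595, and x is 0.658. Going to the button with the hand shut.

Call:
arm_command(offset=[[0.006,0.023,0],[0.017,0.069,0],[0.029,0.115,0],[0.04,0.161,0],[0.052,0.207,0]], twist=[0,0,0,0,0], hand=0, squeeze=20)

```text
time: 19.3
ee_pos: [0.6008, -0.1303, 0.2989]
tcp_rot: [0.0, -0.011, 1.0, -0.0]
ft_force: [0.2, -0.2, 0.2]
width: 0.0338
grasp_force: 0.0
```

Call:
arm_command(offset=[[0.0115,0.046,0],[0.023,0.092,0],[0.0345,0.138,0],[0.046,0.184,0],[0.0575,0.23,0]], twist=[0,0,0,0,0])

```text
time: 19.8
ee_pos: [0.5379, 0.0984, 0.2992]
tcp_rot: [0.001, -0.012, 1.0, 0.0]
ft_force: [0.8, 0.5, 0.1]
width: 0.0004
grasp_force: 0.0
```

Call:
arm_command(offset=[[0.0115,0.046,0],[0.023,0.092,0.02],[0.0345,0.138,0.05],[0.045,0.175,0.08],[0.045,0.186,0.11]], twist=[0,0,0,0,0])

```text
time: 20.3
ee_pos: [0.4883, 0.2851, 0.1889]
tcp_rot: [0.001, -0.014, 1.0, 0.001]
ft_force: [0.4, 0.2, -0.3]
width: 0.0005
grasp_force: 0.0
```

Call:
arm_command(offset=[[0,0,0],[0,0,0],[0,0,0],[0,0,0],[0,0,0]], twist=[0,0,0,0,0])

```text
time: 20.8
ee_pos: [0.4907, 0.281, 0.1903]
tcp_rot: [0.002, -0.011, 1.0, 0.001]
ft_force: [0.8, 1.0, 0.1]
width: 0.0003
grasp_force: 0.0
```

```bash
python3 br.py
python3 - <<'E'
from h import *
s=snap('wrist','w2.png');X=cloud(s);hsv=cv2.cvtColor(s['img'],cv2.COLOR_BGR2HSV).astype(int);H,S=hsv[...,0],hsv[...,1]
P=X[(S>150)&((H<5)|(H>175))&(X[...,2]>.06)&(X[...,2]<.1)&(X[...,1]>.2)&(X[...,1]<.33)]
print(len(P),np.percentile(P,[2,50,98],axis=0).round(4).tolist() if len(P) else '')
E
```

```text
plate 315 [[0.6529, -0.3576, 0.1158], [0.6577, -0.3431, 0.1683], [0.6636, -0.3207, 0.1758]]
block 385 [[0.6172, -0.3607, 0.0689], [0.7067, -0.3228, 0.1048]]
hook bar [ 0.5947 -0.3398  0.1622]
20.85 [0.4904 0.281  0.1899] [ 0.5  -0.58 -0.68]
616 [[0.4774, 0.2717, 0.0724], [0.4895, 0.2844, 0.082], [0.5034, 0.2966, 0.0836]]
```

View pics/w2.png

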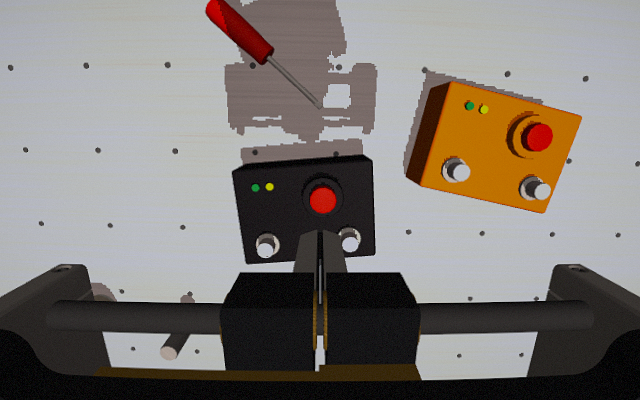

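The wrist view shows the black box's red button at (322,200) just ahead of the shut fingertips, with the orange box well aside. The button top is at (0.490,0.284,0.083). Lowering to just above it.

Call:
arm_command(offset=[[0,0.003,0.025],[0,0.003,0.05],[0,0.003,0.075],[0,0.003,0.09],[0,0.003,0.098]], twist=[0,0,0,0,0])

```text
time: 21.4
ee_pos: [0.4884, 0.284, 0.089]
tcp_rot: [-0.001, -0.012, 1.0, -0.0]
ft_force: [-0.3, 0.6, 0.4]
width: 0.0003
grasp_force: 0.0
```

Call:
arm_command(offset=[[0,0,0.002],[0,0,0.004],[0,0,0.006],[0,0,0.008],[0,0,0.01]], twist=[0,0,0,0,0])

```text
time: 21.9
ee_pos: [0.4899, 0.2848, 0.0812]
tcp_rot: [0.001, -0.012, 1.0, 0.0]
ft_force: [0.6, 0.1, 2.1]
width: 0.0007
grasp_force: 1.0
```

Call:
arm_command(offset=[[0,0,0.001],[0,0,0.002],[0,0,0.003],[0,0,0.004],[0,0,0.004]], twist=[0,0,0,0,0])

```text
time: 22.4
ee_pos: [0.4899, 0.2848, 0.0769]
tcp_rot: [0.001, -0.012, 1.0, 0.0]
ft_force: [0.5, -0.2, 4.3]
width: 0.0005
grasp_force: 2.2
```

Call:
arm_command(offset=[[0,0,0.001],[0,0,0.002],[0,0,0.0025],[0,0,0.0025],[0,0,0.0025]], twist=[0,0,0,0,0])

```text
time: 22.9
ee_pos: [0.4899, 0.2848, 0.0761]
tcp_rot: [0.001, -0.012, 1.0, 0.0]
ft_force: [-3.7, -1.1, 12.8]
width: 0.0004
grasp_force: 6.7
```

Pressed to its stop (12.8 N, no further travel). Backing off.

Call:
arm_command(offset=[[0,0,-0.004],[0,0,-0.01],[0,0,-0.03],[0,0,-0.06],[0,0,-0.09]], twist=[0,0,0,0,0])

```text
time: 23.4
ee_pos: [0.4873, 0.2837, 0.1629]
tcp_rot: [-0.002, -0.012, 1.0, -0.001]
ft_force: [-0.2, 0.0, 0.2]
width: 0.0006
grasp_force: 0.0
```

Call:
arm_command(offset=[[0,0,-0.03],[0,0,-0.05],[0,0,-0.05],[0,0,-0.05],[0,0,-0.05]], twist=[0,0,0,0,0])

```text
time: 23.9
ee_pos: [0.4876, 0.2839, 0.2114]
tcp_rot: [-0.002, -0.012, 1.0, -0.001]
ft_force: [-0.6, 0.1, 0.1]
width: 0.0004
grasp_force: 0.0
```

```bash
python3 br.py
python3 - <<'E'
from h import *
X=cloud(snap('wrist'));s=load('wrist');hsv=cv2.cvtColor(s['img'],cv2.COLOR_BGR2HSV).astype(int);H,S=hsv[...,0],hsv[...,1]
P=X[(S>150)&((H<5)|(H>175))&(X[...,2]>.06)&(X[...,2]<.1)&(X[...,1]>.2)&(X[...,1]<.33)]
print('button',len(P),np.percentile(P,[2,50,98],axis=0).round(4).tolist())
E
```

```text
plate 314 [[0.6527, -0.3577, 0.116], [0.6577, -0.3429, 0.1681], [0.6637, -0.3207, 0.1757]]
block 404 [[0.6173, -0.3608, 0.0683], [0.7067, -0.323, 0.1049]]
hook bar [ 0.5943 -0.3402  0.1621]
23.95 [0.4877 0.2839 0.2114] [-0.43 -0.26 -0.14]
button 536 [[0.4773, 0.2714, 0.0722], [0.4897, 0.2842, 0.082], [0.5042, 0.2962, 0.0836]]
```

```bash
python3 -c "
from cell import close_job
print(close_job())"
```

```text
the job is handed in; nothing more can be done
None
```

The bracket hangs still in the hook's dip at about 51 mm extension, the record button on the black box was pressed to its stop and came back up, and the job is handed in; no verdict was returned.

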